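# Seat the paddle wheel on the feeder's splined spindle and hold it home

### The arm

A 7-joint arm with a two-finger parallel gripper is mounted at the origin on the work surface. World frame = base frame: x ahead of the robot, y to its left, z up, the work surface at z = 0. Lengths are in m, angles in rad, forces in N, time in s.
With the tool pointing down it reaches from about 0.35 to 0.9 m from the base axis. Payload 8.1 kg.
Tool frame: the origin (TCP) lies on the centre line of the jaws, within the pads' length; the fingertips stand arm.tips_ahead ahead of it and the grasp point (between the pads) lies 8 mm behind it (arm.tips_ahead is the distance from the TCP to the fingertips, in m); z points along the fingers, y is the direction in which the jaws open and shut (so a half turn about z gives the same grasp; the last joint's range is limited). The gripper opens to 92 mm and grips with 3 to 60 N. Pads are 19 mm wide; open, the fingers measure 130 mm over their backs; the gripper's body (75 mm by 190 mm) begins 47 mm behind the grasp point.
Start: joints at [1.237, 0.434, 0.025, 1.573, -0.012, 1.134, -0.075], TCP at [0.143, -0.608, 0.238] pointing down, gripper open.
Joint ranges: [-2.62, 2.62], [-0.44, 2.09], [-1.27, 1.32], [0.08, 2.57], [-1.32, 4.46], [0.12, 2], [-2.74, 2.74]. Speed limits (rad/s): [2.22, 2.22, 3.01, 3.01, 3.14, 3.14, 3.14].

### API

Orientations are given as a rotation vector (axis times angle).
In Python, from cell import arm gives the robot as it stands. The module is installed in compiled form; this text tells all that it offers.
- The arm moves only by the tool jog_arm, never from a script. Its argument "moves" is a list of rows, each an object with "twist": the turn, a rotation vector about the tool's x, y, z in units of 10 degrees (1.0 is 10 degrees), a list of three; "xyz": the shift along the tool's x, y, z in units of 60 mm (1.0 is 60 mm), a list of three; "grip": the closure, from -1 (fully open) to 1 (shut). A call has 1 to 5 rows; each row is the pose to reach, as a shift and turn from the pose commanded when the call began, along the tool's axes at that moment; what a row does not reach only later rows make up. A row lasts 1/8 s, in which the tool goes at most 62.5 mm and 10.7 degrees, less where a joint would pass 70% of its speed; a pose out of reach is approached as far as the arm can. A call with a gripper value outside its range is refused whole. The fingers move at their own pace and stop on an object; "force" is the grip in N (left out, the last holds). Time passes only in rows, so rows that repeat a pose let the fingers close. It gives the time, the measured TCP pose, the force and the opening at its end, in the units of the state.
- arm.observe(): the state, without advancing time (a new reading comes with each control period).
- arm.get_image(name): name is "scene" or "top"; returns the picture (400x640x3 uint8, blue, green, red); there is no depth.
- arm.camera_params(name): a dict with "mtx" (3x3 intrinsics, pixels), "T" (4x4, takes a point from camera to world coordinates). Camera axes: x right, y down, z forward; pixel columns grow to the right and rows downward; lengths in m; the calibration is good to about 2 mm. A picture is of the moment at which its call begins. camera_params takes no time and is no camera call.
- arm.sign_off(): hands the job in, once; it reports no verdict.
The state is a dict: "clock": time; "joints": joint angles; "dq": joint speeds; "joint_efforts": joint torques, N m; "position": TCP position; "ee_rot": TCP orientation; "force": force on the tool from outside, world axes, zero at the start; "ft_torque": the same for the moment, N m; "width": opening from 0.0 (shut) to 1.0 (fully open).
Only numpy, scipy, OpenCV 4.12 (cv2) and the standard library are available. Lean on these libraries where they do the work, as an engineer would, in place of code of your own. Each camera call takes 0.05 s, during which the arm holds its last target. There are 200 camera calls.

### The job

Swing the guard of the sachet feeder wide open (it has a knob on its roof), a right angle or more, and leave it open. Then pick up the larger of the two white paddle wheels (it has a grip bar on top), turn it until its cross-shaped bore meshes with the splined drive spindle, slide it down and press it fully home against the sprung collar. Finish while still holding the wheel pressed down there (it springs up if let go; do not release it at the end), with the other things on the table left where they are.

Things in the scene. Friction and masses are not known exactly. Their poses are not given: they have to be found in the camera images.
- feeder: grey bench-top sachet feeder, fixed to the table. Origin on the table directly under the spindle axis; its z is up. Its flat deck is 60 mm above the table and spans x -85 to 85, y -90 to 110 mm; a 170 mm high housing stands on the y 110 to 220 mm side, x -85 to 70 mm
- guard (a joint): opening angle of the aluminium guard, rad: 0 shut (covering the spindle from above) to 1.95; at a right angle or more it is clear of the wheel's place. Opening turns it clockwise seen from above, its free end swinging towards the feeder's -x side. It stays where it is left (friction about 0.12 N m)
- guard_knob (a point): centre of the upright black grip knob on the guard's roof near its free front corner: a cylinder of 22 mm diameter and 36 mm height, from 6 to 42 mm above the roof; this point is 26 mm above the roof and 111 mm from the hinge axis
- guard_hinge (a point): point on the guard's upright hinge axis, at feeder x -65, y 65 mm, 116 mm above the table. The guard: a roof plate 125 x 125 x 6 mm, underside 50 mm and top 56 mm above the deck, reaching from the hinge to feeder x 55, y -60 mm when shut, with a panel 125 mm wide under its front (-x) edge
- spindle_tip (a point): top of the upright steel drive spindle, 100 mm above the table, 40 above the deck; its x and y lie along the splines. These form a plus 24 mm across, 6 mm thick, up to 8 mm below this point (narrower in their top 3 mm); above is a round pilot pin of 8.4 mm diameter. Its gear motor is stiff: set at any angle, it turns only under more than 0.3 N m
- collar (a joint): travel of the black sprung collar (38 mm diameter, round the spindle) on which the wheel comes to sit, m: 0 up (top 14 mm above the deck) to 0.008 at its stop (top 6 mm above the deck). The spring pushes up with 4.2 N at 0 and 9.8 N at the stop; the wheel's weight alone does not press it down
- wheel: larger white paddle wheel, 0.22 kg, upright. Origin: centre of underside, z up. 8 paddles (88 mm across, 36 high) along x, y and diagonals; 60 mm cap disc to z 42; grip bar on it 52 mm along x, 14 along y, z 42 to 70. Bore in underside 36 deep: a plus along x and y, 26 across, arms 8 wide; fits the spindle at any quarter turn with 1 mm play. At home its underside is 34 mm below the spindle tip
- spare: the smaller white paddle wheel, 60 mm across with six paddles, 42 mm high; a bystander. Origin at the centre of its underside
- driver: screwdriver about 180 mm long lying on the table; a bystander
- spanner: steel spanner 170 mm long lying on the table; a bystander
- tape: cardboard tape core, 90 mm diameter, 45 mm high; a bystander. Origin at the centre of its underside
- jar: jar, 64 mm diameter, 85 mm high; a bystander. Origin at the centre of its underside
- mug: white mug, 80 mm diameter, 90 mm high; a bystander. Origin at the centre of its underside
Not all that is in view belongs to the job. Leave any pink look-alike of the wheel alone.

How it is judged:
By the outcome, as a careful person would: the job done as asked, in the order asked, and still so for the second after the job is handed in, while the arm keeps its last pose, push and grip.
It also fails if it takes over 59 s, if anything falls off the work surface, if the arm or the gripper's body presses on something with over 40 N, if the wrist force passes 120 N, or if a joint passes its speed limit or range.

## Working session

There is one attempt and no reset: what is moved stays moved. The work goes in short steps, Python scripts to look and compute and a tool call to move; the robot and the scene stay as the last step left them, time stands still between calls to the robot, and variables do not carry over. Pictures are saved under pics/ and viewed, about 8 in all and at most 12, crops included, and the job is handed in when it is done.

Besides the shell and the picture viewer there is one more tool, called after "Call:" as name([rows], argument=value, ...), one row to a line, values as JSON. jog_arm: Moves the arm, as the interface text tells. Its arguments: {"type":"object","properties":{"moves":{"type":"array","items":{"type":"object","properties":{"twist":{"type":"array","items":{"type":"number"}},"xyz":{"type":"array","items":{"type":"number"}},"grip":{"type":"number"}}}},"force":{"type":"number"}},"required":["moves"]}

```bash
mkdir -p pics; ls; python3 - <<'E'
from cell import arm
import cv2,numpy as np
np.set_printoptions(precision=4,suppress=True)
print(arm.tips_ahead,arm.observe())
for n in("scene","top"):
    im=arm.get_image(n);cv2.imwrite(f"pics/{n}0.png",im);p=arm.camera_params(n);print(n,p["mtx"],p["T"])
E
```

```text
pics
0.011 {'clock': 0.0, 'joints': array([ 1.2374,  0.4352,  0.025 ,  1.5741, -0.0116,  1.134 , -0.0751]), 'dq': array([ 0.    , -0.0006, -0.0002,  0.0009, -0.0004, -0.0001, -0.0001]), 'joint_efforts': array([ -0.0007, -66.7846,   0.984 , -31.4457,  -0.0609,   0.0428,
         0.0002]), 'position': array([ 0.1428, -0.608 ,  0.237 ]), 'ee_rot': array([-3.1192, -0.3614,  0.0005]), 'force': array([0.3361, 0.174 , 0.3995]), 'ft_torque': array([-0.0058, -0.0434, -0.0067]), 'width': 1.0035568887812951}
scene [[459.942    0.     323.9142]
 [  0.     459.942  202.1232]
 [  0.       0.       1.    ]] [[-0.2304  0.5452 -0.806   1.7443]
 [ 0.9729  0.1106 -0.2032  0.2093]
 [-0.0216 -0.8309 -0.5559  0.9348]
 [ 0.      0.      0.      1.    ]]
top [[392.5297   0.     320.1206]
 [  0.     392.5297 199.2428]
 [  0.       0.       1.    ]] [[-0.0054 -0.9947  0.103   0.4259]
 [-1.      0.0053 -0.0016 -0.0735]
 [ 0.0011 -0.103  -0.9947  1.1072]
 [ 0.      0.      0.      1.    ]]
```

View pics/scene0.png

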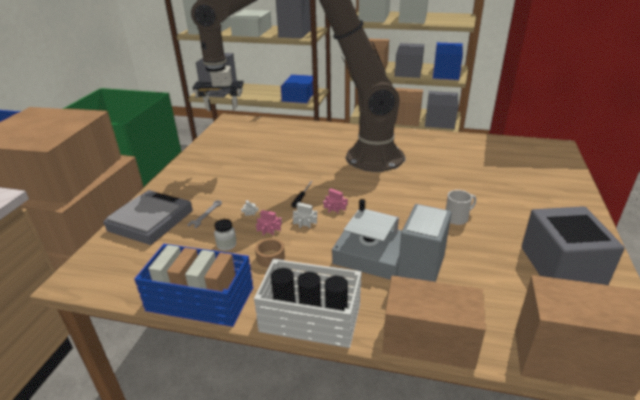

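View pics/top0.png

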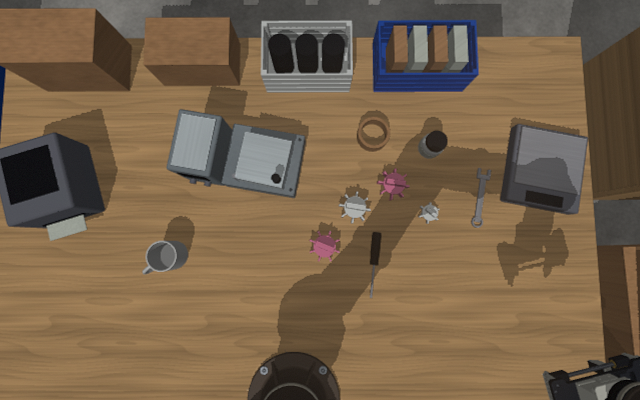

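The scene picture shows the feeder at (375,240) and the white wheel at (304,214). In the top picture the feeder's housing is at (197,147), the guard knob at (277,178), the white wheel at (355,207), the spare at (429,212), and the pink wheels at (393,183) and (324,243). I'll zoom in on the feeder and wheel.

```bash
python3 - <<'E'
import cv2,numpy as np
im=cv2.imread("pics/top0.png")
a=cv2.resize(im[95:215,155:315],None,fx=4.9,fy=4.9,interpolation=cv2.INTER_CUBIC)
b=cv2.resize(im[180:235,325:385],None,fx=6,fy=6,interpolation=cv2.INTER_CUBIC)
c=np.zeros((600,800,3),np.uint8); c[:588,:784]=a; c[588-330:588,800-360:800]=b
# note: b pasted lower right over deck-free area
cv2.imwrite("pics/crop1.png",a);
w=cv2.resize(im[180:235,325:385],None,fx=10,fy=10,interpolation=cv2.INTER_CUBIC)
cv2.imwrite("pics/crop2.png",w)
E
```

```text
(no output)
```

View pics/crop1.png

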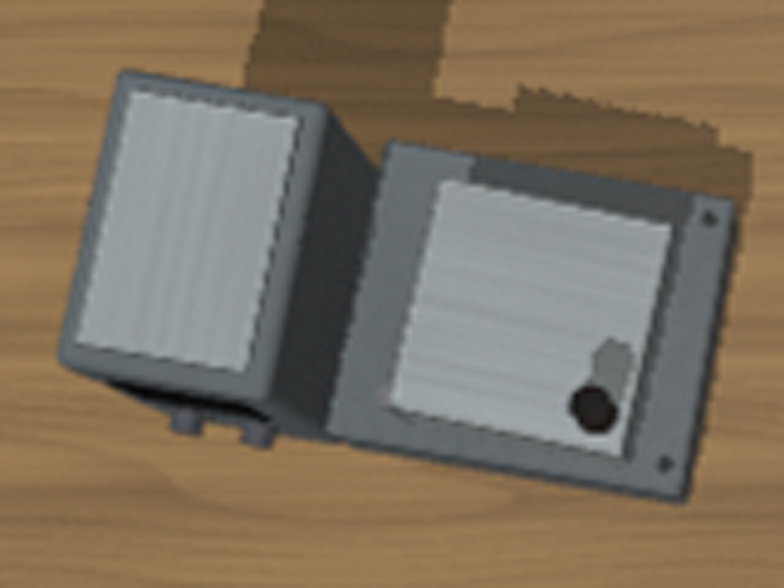

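View pics/crop2.png

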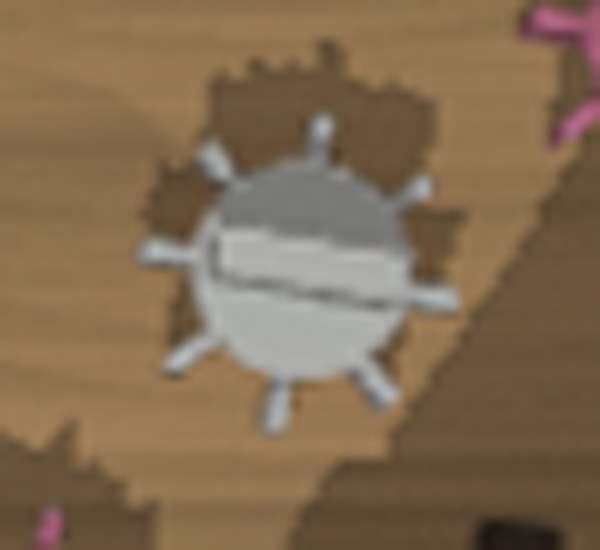

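Crop 1 shows the feeder deck corners at crop pixels (686,500), (737,200), (390,142) and (330,435), the roof corners, and the knob top at (594,409). Crop 2 shows eight paddle tips, with the grip bar running nearly along image horizontal and sloping slightly down to the right.

```bash
cat > h.py <<'E'
from cell import arm
import cv2,numpy as np
from scipy.spatial.transform import Rotation as R
np.set_printoptions(precision=4,suppress=True)
def ray(uv,z,n="top"):
    p=arm.camera_params(n);uv=np.atleast_2d(np.asarray(uv,float))
    d=np.c_[uv,np.ones(len(uv))]@np.linalg.inv(p["mtx"]).T@p["T"][:3,:3].T
    o=p["T"][:3,3];return o+d*((z-o[2])/d[:,2])[:,None]
def proj(X,n="top"):
    p=arm.camera_params(n);c=(np.atleast_2d(X)-p["T"][:3,3])@p["T"][:3,:3]
    q=c@p["mtx"].T;return q[:,:2]/q[:,2:]
def uncrop(uv,x0,y0,f): return (np.array(uv,float)+.5)/f-.5+[x0,y0]
def rigid(A,B): # A local -> B world 2D: angle, t
    a,b=A.mean(0),B.mean(0);H=(A-a).T@(B-b)
    th=np.arctan2(H[0,1]-H[1,0],H[0,0]+H[1,1]);c,s=np.cos(th),np.sin(th)
    M=np.array([[c,-s],[s,c]]);t=b-M@a;return th,t,np.linalg.norm(A@M.T+t-B,axis=1)
def tool(d):  # world shift -> jog units (60 mm) in present tool axes
    return R.from_rotvec(arm.observe()["ee_rot"]).inv().apply(d)/.06
E
python3 - <<'E'
from h import *
dk=ray(uncrop([(686,500),(737,200),(390,142),(330,437)],155,95,4.9),.06)[:,:2]
rf=ray(uncrop([(440,180),(672,225),(628,458),(388,405)],155,95,4.9),.116)[:,:2]
dl=np.array([(-85,-90),(85,-90),(85,110),(-85,110)])/1e3
rl=np.array([(60,65),(55,-60),(-70,-60),(-70,65)])/1e3
print("deck",rigid(dl,dk)); print("roof",rigid(rl,rf)); th,t,_=rigid(dl,dk)
print("sides",[np.linalg.norm(rf[i]-rf[i-1]) for i in range(4)],[np.linalg.norm(dk[i]-dk[i-1]) for i in range(4)])
c,s=np.cos(th),np.sin(th);M=np.array([[c,-s],[s,c]])
k=ray(uncrop((594,409),155,95,4.9),.158)[0,:2]
hg=t+M@[-.065,.065]
print("knob",k,"local",(k-t)@M,"hinge",hg,np.linalg.norm(k-hg),"spindle",t)
tips=ray(uncrop([(322,122),(422,187),(455,298),(388,400),(273,428),(172,366),(148,250),(210,150)],325,180,10),.036)[:,:2]
an=np.pi/4*np.arange(8);cc=tips.mean(0);d=tips-cc
print("wheel",cc,np.linalg.norm(d,axis=1),np.degrees(np.arctan2(d[:,1],d[:,0]))%45)
b=ray(uncrop([(218,228),(412,250),(408,305),(215,275)],325,180,10),.07)[:,:2]
print("bar",b.mean(0),b,np.degrees(np.arctan2(*(b[1]-b[0])[::-1])))
print("scene px",proj([[*t,.1],[*k,.158],[*cc,.07]],"scene"))
E
```

```text
deck (np.float64(-0.17572123043353013), array([0.6414, 0.0666]), array([0.0004, 0.0019, 0.0015, 0.0011]))
roof (np.float64(-0.19361530065091428), array([0.6384, 0.0668]), array([0.0038, 0.0003, 0.0016, 0.0041]))
sides [np.float64(0.12251709351230014), np.float64(0.12489715022175547), np.float64(0.12555389805174477), np.float64(0.12834558153601366)] [np.float64(0.19888762296385434), np.float64(0.17021557142868), np.float64(0.1966706188166277), np.float64(0.16882316230995686)]
knob [0.5768 0.0329] local [-0.0577 -0.0445] hinge [0.5887 0.142 ] 0.10970991523107505 spindle [0.6414 0.0666]
wheel [ 0.5148 -0.1691] [0.0427 0.0418 0.0432 0.0419 0.0426 0.0429 0.0418 0.042 ] [35.5626 35.0739 36.214  34.7446 34.6742 35.3341 35.3041 34.6761]
bar [ 0.5148 -0.1699] [[ 0.5246 -0.1448]
 [ 0.5185 -0.1962]
 [ 0.5038 -0.1949]
 [ 0.5121 -0.1438]] -96.80934043832244
scene px [[368.3038 227.5805]
 [361.2106 198.6468]
 [304.2805 204.0147]]
```

Call:
jog_arm([
  {"xyz":[9.48,-8.75,0],"twist":[0,0,-7.06],"grip":-0.2},
  {"xyz":[9.48,-8.75,0],"twist":[0,0,-7.06],"grip":-0.2},
  {"xyz":[9.48,-8.75,0],"twist":[0,0,-7.06],"grip":-0.2},
  {"xyz":[9.48,-8.75,0],"twist":[0,0,-7.06],"grip":-0.2},
  {"xyz":[9.48,-8.75,0],"twist":[0,0,-7.06],"grip":-0.2},
])

```text
clock: 0.72
position: [0.3187, -0.3477, 0.2377]
ee_rot: [2.615, 1.74, -0.0]
force: [1.3, -0.1, 0.4]
width: 0.602
```

```bash
cat >> h.py <<'E'
def go(p,xyaw):
    "tool-down target: TCP p, tool x at world yaw xyaw deg -> jog xyz, twist z"
    o=arm.observe();r=R.from_rotvec(o["ee_rot"])
    goal=R.from_matrix(np.c_[[np.cos(a:=np.radians(xyaw)),np.sin(a),0],[np.sin(a),-np.cos(a),0],[0,0,-1]])
    tw=(r.inv()*goal).as_rotvec(degrees=True)/10
    x=r.as_matrix()[:,0]
    print("t %.2f"%o["clock"],"pos",o["position"],"xyaw %.1f"%np.degrees(np.arctan2(x[1],x[0])),"F",o["force"],"w %.3f"%o["width"],"q",o["joints"])
    print("  xyz",r.inv().apply(np.array(p)-o["position"])/.06,"twist",tw)
E
python3 -c "
from h import *
go([.577,.033,.238],83.8)"
```

```text
t 0.72 pos [ 0.3187 -0.3477  0.2377] xyaw 67.3 F [ 1.2867 -0.1003  0.3669] w 0.602 q [ 0.9703  0.2076 -0.3002  1.9126  0.0714  1.0314  0.2431]
  xyz [ 7.5157  1.5203 -0.0074] twist [-0.0003  0.0013 -1.6517]
```

Call:
jog_arm([
  {"xyz":[7.4,1.5,0],"twist":[0,0,-1.6],"grip":-0.1},
  {"xyz":[7.4,1.5,0],"twist":[0,0,-1.6],"grip":-0.1},
  {"xyz":[7.4,1.5,0],"twist":[0,0,-1.6],"grip":-0.1},
  {"xyz":[7.4,1.5,0],"twist":[0,0,-1.6],"grip":-0.1},
  {"xyz":[7.4,1.5,0],"twist":[0,0,-1.6],"grip":-0.1},
])

```text
clock: 1.35
position: [0.4958, -0.0906, 0.2376]
ee_rot: [2.355, 2.08, -0.0]
force: [0.6, -0.8, 0.4]
width: 0.55
```

```bash
python3 -c "
from h import *
go([.577,.033,.238],83.8)"
```

```text
t 1.35 pos [ 0.4958 -0.0906  0.2376] xyaw 82.9 F [ 0.588  -0.8198  0.4029] w 0.550 q [ 0.4918  0.2893 -0.5202  1.8293  0.1631  1.0654 -0.2137]
  xyz [ 2.2113  1.0877 -0.0067] twist [-0.0004  0.0019 -0.09  ]
```

Call:
jog_arm([
  {"xyz":[2.2,1.1,0],"twist":[0,0,-0.1],"grip":-0.1},
  {"xyz":[2.2,1.1,0],"twist":[0,0,-0.1],"grip":-0.1},
  {"xyz":[2.2,1.1,0],"twist":[0,0,-0.1],"grip":-0.1},
  {"xyz":[2.2,1.1,0.4],"twist":[0,0,-0.1],"grip":-0.1},
  {"xyz":[2.2,1.1,0.8],"twist":[0,0,-0.1],"grip":-0.1},
])

```text
clock: 1.98
position: [0.5769, 0.0312, 0.1888]
ee_rot: [-2.335, -2.102, 0.0]
force: [0.4, -0.8, -0.5]
width: 0.553
```

```bash
python3 -c "
from h import *
go([.577,.033,.134],83.8)
k=[]
cv2.imwrite('pics/t1.png',arm.get_image('top'))"
```

```text
t 1.98 pos [0.5769 0.0312 0.1888] xyaw 84.0 F [ 0.4334 -0.8002 -0.4712] w 0.553 q [ 0.2315  0.4615 -0.5299  1.72    0.2653  1.0323 -0.4951]
  xyz [ 0.0304 -0.001   0.9127] twist [-0.0016  0.0004  0.0181]
```

Positioned over the knob. Now I'll descend and grip lightly.

Call:
jog_arm([
  {"xyz":[0.03,0,0.5],"grip":-0.1},
  {"xyz":[0.03,0,0.9],"grip":-0.1},
  {"xyz":[0.03,0,0.9],"grip":0.6},
  {"xyz":[0.03,0,0.9],"grip":0.8},
  {"xyz":[0.03,0,0.9],"grip":0.8},
], force=15)

```text
invalid input at $.moves[0]: expected keys twist, xyz, grip
```

```bash
python3 -c "
from h import *
h=np.array([.5887,.142]);k=np.array([.577,.033])
o=arm.observe()['position'][:2]
for a in (8,16,24,32,40):
    v=k-h;v=v/np.linalg.norm(v)*.111;v=R.from_euler('z',-a,degrees=True).apply([*v,0])[:2]
    print(a,h+v);go([*(h+v),.134],83.8-a)"
```

```text
8 [0.5616 0.0344]
t 2.02 pos [0.5751 0.0305 0.1855] xyaw 84.0 F [-1.643  -0.3315 -2.8265] w 0.550 q [ 0.2316  0.4645 -0.5289  1.7244  0.266   1.0299 -0.4959]
  xyz [ 0.042  -0.2256  0.8596] twist [-0.0274  0.008   0.8155]
16 [0.5469 0.0392]
t 2.02 pos [0.5751 0.0305 0.1855] xyaw 84.0 F [-1.643  -0.3315 -2.8265] w 0.550 q [ 0.2316  0.4645 -0.5289  1.7244  0.266   1.0299 -0.4959]
  xyz [ 0.096  -0.478   0.8608] twist [-0.0268  0.0099  1.6155]
24 [0.533 0.046]
t 2.02 pos [0.5751 0.0305 0.1855] xyaw 84.0 F [-1.643  -0.3315 -2.8265] w 0.550 q [ 0.2316  0.4645 -0.5289  1.7244  0.266   1.0299 -0.4959]
  xyz [ 0.1847 -0.7204  0.8619] twist [-0.0262  0.0118  2.4155]
32 [0.5202 0.0547]
t 2.02 pos [0.5751 0.0305 0.1855] xyaw 84.0 F [-1.643  -0.3315 -2.8265] w 0.550 q [ 0.2316  0.4645 -0.5289  1.7244  0.266   1.0299 -0.4959]
  xyz [ 0.3062 -0.9481  0.8629] twist [-0.0254  0.0137  3.2155]
40 [0.5087 0.0651]
t 2.02 pos [0.5751 0.0305 0.1855] xyaw 84.0 F [-1.643  -0.3315 -2.8265] w 0.550 q [ 0.2316  0.4645 -0.5289  1.7244  0.266   1.0299 -0.4959]
  xyz [ 0.4582 -1.1567  0.8637] twist [-0.0246  0.0155  4.0155]
```

Call:
jog_arm([
  {"xyz":[0.04,0,0.5],"twist":[0,0,0],"grip":-0.1},
  {"xyz":[0.04,0,0.9],"twist":[0,0,0],"grip":-0.1},
  {"xyz":[0.04,0,0.9],"twist":[0,0,0],"grip":0.6},
  {"xyz":[0.04,0,0.9],"twist":[0,0,0],"grip":0.8},
  {"xyz":[0.04,0,0.9],"twist":[0,0,0],"grip":0.8},
], force=15)

```text
clock: 2.65
position: [0.5779, 0.0333, 0.137]
ee_rot: [2.335, 2.1, 0.002]
force: [0.8, -0.2, 0.5]
width: 0.274
```

```bash
python3 -c "
from h import *
h=np.array([.5887,.142]);k=np.array([.577,.033])
for a in (8,16,24,32,40):
    v=k-h;v=v/np.linalg.norm(v)*.111;v=R.from_euler('z',-a,degrees=True).apply([*v,0])[:2]
    print(a,h+v);go([*(h+v),.134],83.8-a)"
```

```text
8 [0.5616 0.0344]
t 2.65 pos [0.5779 0.0333 0.137 ] xyaw 83.9 F [ 0.8481 -0.2035  0.5455] w 0.274 q [ 0.2108  0.5171 -0.51    1.776   0.3071  0.9261 -0.5357]
  xyz [-0.0106 -0.2714  0.0491] twist [ 0.0105 -0.0027  0.8125]
16 [0.5469 0.0392]
t 2.65 pos [0.5779 0.0333 0.137 ] xyaw 83.9 F [ 0.8481 -0.2035  0.5455] w 0.274 q [ 0.2108  0.5171 -0.51    1.776   0.3071  0.9261 -0.5357]
  xyz [ 0.0433 -0.5239  0.0486] twist [ 0.0103 -0.0034  1.6125]
24 [0.533 0.046]
t 2.65 pos [0.5779 0.0333 0.137 ] xyaw 83.9 F [ 0.8481 -0.2035  0.5455] w 0.274 q [ 0.2108  0.5171 -0.51    1.776   0.3071  0.9261 -0.5357]
  xyz [ 0.1318 -0.7663  0.0482] twist [ 0.0101 -0.0041  2.4125]
32 [0.5202 0.0547]
t 2.65 pos [0.5779 0.0333 0.137 ] xyaw 83.9 F [ 0.8481 -0.2035  0.5455] w 0.274 q [ 0.2108  0.5171 -0.51    1.776   0.3071  0.9261 -0.5357]
  xyz [ 0.2532 -0.9941  0.0478] twist [ 0.0098 -0.0049  3.2125]
40 [0.5087 0.0651]
t 2.65 pos [0.5779 0.0333 0.137 ] xyaw 83.9 F [ 0.8481 -0.2035  0.5455] w 0.274 q [ 0.2108  0.5171 -0.51    1.776   0.3071  0.9261 -0.5357]
  xyz [ 0.4051 -1.2028  0.0475] twist [ 0.0095 -0.0056  4.0125]
```

Call:
jog_arm([
  {"xyz":[0.0,0.0,0.0],"twist":[0,0,0],"grip":0.9},
  {"xyz":[-0.01,-0.26,0.0],"twist":[0,0,0.8],"grip":0.9},
  {"xyz":[0.04,-0.52,0.0],"twist":[0,0,1.6],"grip":0.9},
  {"xyz":[0.13,-0.76,0.0],"twist":[0,0,2.4],"grip":0.9},
  {"xyz":[0.25,-0.99,0.0],"twist":[0,0,3.2],"grip":0.9},
])

```text
clock: 3.28
position: [0.5209, 0.0561, 0.1369]
ee_rot: [-2.827, -1.37, -0.007]
force: [7.1, 5.9, -3.1]
width: 0.233
```

```bash
python3 -c "
from h import *
h=np.array([.5887,.142]);k=np.array([.577,.033])
for a in (40,48,56,64,72):
    v=k-h;v=v/np.linalg.norm(v)*.111;v=R.from_euler('z',-a,degrees=True).apply([*v,0])[:2]
    print(a,h+v);go([*(h+v),.136],83.8-a)"
```

```text
40 [0.5087 0.0651]
t 3.27 pos [0.5209 0.0561 0.1369] xyaw 51.7 F [ 7.0783  5.8645 -3.1412] w 0.233 q [ 0.0918  0.4164 -0.3949  1.9178  0.2086  0.8424 -1.0797]
  xyz [-0.0097 -0.2527  0.014 ] twist [ 0.0089 -0.0254  0.7926]
48 [0.4988 0.077 ]
t 3.27 pos [0.5209 0.0561 0.1369] xyaw 51.7 F [ 7.0783  5.8645 -3.1412] w 0.233 q [ 0.0918  0.4164 -0.3949  1.9178  0.2086  0.8424 -1.0797]
  xyz [ 0.0433 -0.5053  0.0138] twist [ 0.0071 -0.0261  1.5926]
56 [0.4906 0.0901]
t 3.27 pos [0.5209 0.0561 0.1369] xyaw 51.7 F [ 7.0783  5.8645 -3.1412] w 0.233 q [ 0.0918  0.4164 -0.3949  1.9178  0.2086  0.8424 -1.0797]
  xyz [ 0.1309 -0.7481  0.0137] twist [ 0.0053 -0.0266  2.3926]
64 [0.4843 0.1043]
t 3.27 pos [0.5209 0.0561 0.1369] xyaw 51.7 F [ 7.0783  5.8645 -3.1412] w 0.233 q [ 0.0918  0.4164 -0.3949  1.9178  0.2086  0.8424 -1.0797]
  xyz [ 0.2515 -0.9763  0.0138] twist [ 0.0034 -0.0271  3.1926]
72 [0.4801 0.1192]
t 3.27 pos [0.5209 0.0561 0.1369] xyaw 51.7 F [ 7.0783  5.8645 -3.1412] w 0.233 q [ 0.0918  0.4164 -0.3949  1.9178  0.2086  0.8424 -1.0797]
  xyz [ 0.4027 -1.1855  0.0141] twist [ 0.0016 -0.0274  3.9926]
```

Call:
jog_arm([
  {"xyz":[-0.01,-0.25,0.0],"twist":[0,0,0.8],"grip":0.9},
  {"xyz":[0.04,-0.5,0.0],"twist":[0,0,1.6],"grip":0.9},
  {"xyz":[0.13,-0.75,0.0],"twist":[0,0,2.4],"grip":0.9},
  {"xyz":[0.25,-0.98,0.0],"twist":[0,0,3.2],"grip":0.9},
  {"xyz":[0.4,-1.18,0.0],"twist":[0,0,4.0],"grip":0.9},
])

```text
clock: 3.9
position: [0.4799, 0.118, 0.1368]
ee_rot: [-3.124, -0.32, -0.005]
force: [2.2, 0.0, 2.9]
width: 0.236
```

```bash
python3 -c "
from h import *
h=np.array([.5887,.142]);k=np.array([.577,.033])
for a in (80,88,96,104,106):
    v=k-h;v=v/np.linalg.norm(v)*.111;v=R.from_euler('z',-a,degrees=True).apply([*v,0])[:2]
    print(a,h+v);go([*(h+v),.136],83.8-a)"
```

```text
80 [0.478  0.1345]
t 3.90 pos [0.4799 0.118  0.1368] xyaw 11.7 F [2.179  0.0476 2.9107] w 0.236 q [-0.1498  0.3571 -0.2532  1.995   0.1226  0.8002 -1.8394]
  xyz [ 0.0236 -0.2759  0.0143] twist [-0.0038 -0.0199  0.7906]
88 [0.478 0.15 ]
t 3.90 pos [0.4799 0.118  0.1368] xyaw 11.7 F [2.179  0.0476 2.9107] w 0.236 q [-0.1498  0.3571 -0.2532  1.995   0.1226  0.8002 -1.8394]
  xyz [ 0.0766 -0.5285  0.0146] twist [-0.0052 -0.0197  1.5906]
96 [0.4802 0.1653]
t 3.90 pos [0.4799 0.118  0.1368] xyaw 11.7 F [2.179  0.0476 2.9107] w 0.236 q [-0.1498  0.3571 -0.2532  1.995   0.1226  0.8002 -1.8394]
  xyz [ 0.1641 -0.7713  0.015 ] twist [-0.0066 -0.0193  2.3906]
104 [0.4845 0.1802]
t 3.90 pos [0.4799 0.118  0.1368] xyaw 11.7 F [2.179  0.0476 2.9107] w 0.236 q [-0.1498  0.3571 -0.2532  1.995   0.1226  0.8002 -1.8394]
  xyz [ 0.2846 -0.9996  0.0155] twist [-0.008  -0.0189  3.1906]
106 [0.4859 0.1838]
t 3.90 pos [0.4799 0.118  0.1368] xyaw 11.7 F [2.179  0.0476 2.9107] w 0.236 q [-0.1498  0.3571 -0.2532  1.995   0.1226  0.8002 -1.8394]
  xyz [ 0.3197 -1.0538  0.0156] twist [-0.0083 -0.0188  3.3906]
```

Call:
jog_arm([
  {"xyz":[0.02,-0.27,0.0],"twist":[0,0,0.8],"grip":0.9},
  {"xyz":[0.07,-0.52,0.0],"twist":[0,0,1.6],"grip":0.9},
  {"xyz":[0.16,-0.77,0.0],"twist":[0,0,2.4],"grip":0.9},
  {"xyz":[0.28,-1.0,0.0],"twist":[0,0,3.2],"grip":0.9},
  {"xyz":[0.28,-1.0,0.0],"twist":[0,0,3.2],"grip":0.9},
])

```text
clock: 4.53
position: [0.4824, 0.1816, 0.1368]
ee_rot: [-3.092, 0.546, -0.0]
force: [-5.4, 2.8, 9.5]
width: 0.232
```

Call:
jog_arm([
  {"xyz":[0,0,0.0],"twist":[0,0,0],"grip":0.1},
  {"xyz":[0,0,0.0],"twist":[0,0,0],"grip":0.1},
  {"xyz":[0,0,-0.6],"twist":[0,0,0],"grip":0.1},
  {"xyz":[0,0,-1.2],"twist":[0,0,0],"grip":0.1},
  {"xyz":[0,0,-2],"twist":[0,0,0],"grip":0.1},
])

```text
clock: 5.15
position: [0.4822, 0.1783, 0.2563]
ee_rot: [3.092, -0.548, -0.002]
force: [0.9, 0.1, -0.7]
width: 0.45
```

```bash
python3 -c "
from h import *
go([.5148,-.1693,.2],-9.9)
go([.5148,-.1693,.2],170.1)"
```

```text
t 5.15 pos [0.4822 0.1783 0.2563] xyaw -20.1 F [ 0.915   0.1396 -0.6834] w 0.450 q [-0.3473  0.2481 -0.137   1.8024  0.0377  1.0956 -2.419 ]
  xyz [2.5022 5.2534 0.9417] twist [ 0.0074  0.008  -1.0196]
t 5.15 pos [0.4822 0.1783 0.2563] xyaw -20.1 F [ 0.915   0.1396 -0.6834] w 0.450 q [-0.3473  0.2481 -0.137   1.8024  0.0377  1.0956 -2.419 ]
  xyz [2.5022 5.2534 0.9417] twist [ 0.0119 -0.0109 16.9804]
```

Call:
jog_arm([
  {"xyz":[2.5,5.25,0],"twist":[0,0,-10],"grip":0.1},
  {"xyz":[2.5,5.25,0],"twist":[0,0,-10],"grip":0.1},
  {"xyz":[2.5,5.25,0],"twist":[0,0,-10],"grip":0.1},
  {"xyz":[2.5,5.25,0],"twist":[0,0,-10],"grip":0.1},
  {"xyz":[2.5,5.25,0],"twist":[0,0,-10],"grip":0.1},
])

```text
clock: 5.78
position: [0.5095, -0.0967, 0.2559]
ee_rot: [3.051, 0.746, 0.001]
force: [1.3, 0.5, 0.8]
width: 0.444
```

```bash
python3 - <<'E'
from h import *
go([.5148,-.1693,.2],80.1)
im=arm.get_image("top");cv2.imwrite("pics/t2.png",im)
print(proj([.6414,.0666,.1]))
cv2.imwrite("pics/crop3.png",cv2.resize(im[120:220,195:315],None,fx=6,fy=6,interpolation=cv2.INTER_CUBIC))
E
```

```text
t 5.78 pos [ 0.5095 -0.0967  0.2559] xyaw 27.5 F [1.3096 0.5388 0.7669] w 0.444 q [ 0.1652  0.252  -0.1002  1.7972  0.0282  1.0933 -1.0358]
  xyz [-0.4808  1.114   0.9317] twist [ 0.0024 -0.001  -5.2611]
[[265.5437 157.1085]]
```

View pics/crop3.png

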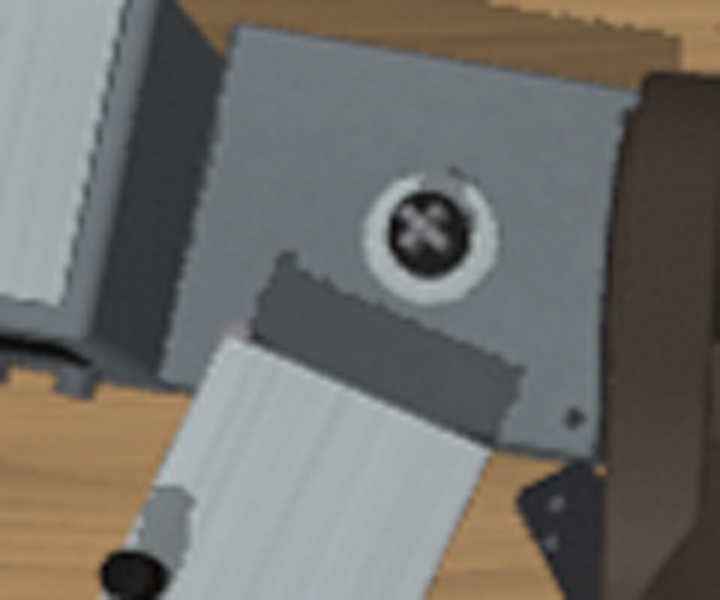

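The guard is open about 104° and clear of the spindle. The spindle cross shows as an "X" at crop (422,228), close to the predicted position. I'll move over the wheel and measure the spline angle.

Call:
jog_arm([
  {"xyz":[-0.48,1.11,0],"twist":[0,0,-5.26],"grip":0.1},
  {"xyz":[-0.48,1.11,0],"twist":[0,0,-5.26],"grip":0.1},
  {"xyz":[-0.48,1.11,0],"twist":[0,0,-5.26],"grip":0.1},
  {"xyz":[-0.48,1.11,0],"twist":[0,0,-5.26],"grip":0.1},
  {"xyz":[-0.48,1.11,0],"twist":[0,0,-5.26],"grip":0.1},
])

```text
clock: 6.45
position: [0.5142, -0.1672, 0.2556]
ee_rot: [-2.405, -2.021, 0.0]
force: [0.5, 0.0, 0.2]
width: 0.451
```

```bash
python3 - <<'E'
from h import *
go([.5148,-.1693,.15],80.1)
im=np.mean([arm.get_image("top").astype(float) for _ in range(4)],0)
# rectify onto z=.09 plane, 0.25 mm/px, 56 mm window about predicted spindle
N=224;s=.00025;c0=np.array([.6414,.0666])
ii,jj=np.mgrid[0:N,0:N];X=np.c_[c0[0]+(N/2-ii.ravel())*s,c0[1]+(N/2-jj.ravel())*s,np.full(N*N,.09)]
uv=proj(X).astype(np.float32)
rec=cv2.remap(im.astype(np.float32),uv[:,0].reshape(N,N),uv[:,1].reshape(N,N),cv2.INTER_CUBIC)
g=rec.mean(2);cv2.imwrite("pics/rec.png",cv2.resize(np.clip(rec,0,255).astype(np.uint8),None,fx=2.6,fy=2.6))
x=X[:,0].reshape(N,N);y=X[:,1].reshape(N,N)
dark=(g<75).astype(np.uint8)
from scipy import ndimage
for w0 in (np.array([.0,.0]),):
    cx,cy=c0
    for it in range(8):
        r=np.hypot(x-cx,y-cy);m=(r<.014);w=np.clip(g-60,0,None)*m
        cx,cy=(x*w).sum()/w.sum(),(y*w).sum()/w.sum()
    print("bright centre",cx,cy)
    for lo,hi in((.003,.013),(.005,.012),(.006,.014)):
        th=np.arctan2(y-cy,x-cx);m=(np.hypot(x-cx,y-cy)<hi)&(np.hypot(x-cx,y-cy)>lo)
        z=(g*np.exp(4j*th))[m].sum()/g[m].sum();print(lo,hi,"spline yaw mod90",np.degrees(np.angle(z))/4%90,abs(z))
E
```

```text
t 6.45 pos [ 0.5142 -0.1672  0.2556] xyaw 80.1 F [0.5042 0.0069 0.1988] w 0.451 q [ 0.387   0.2976 -0.2205  1.739   0.0716  1.1131 -0.0292]
  xyz [-0.0332  0.016   1.7602] twist [-0.0017  0.0001 -0.0035]
bright centre 0.6425889104268273 0.06974639683387453
0.003 0.013 spline yaw mod90 47.06087441288717 0.2048185515328008
0.005 0.012 spline yaw mod90 46.95419779329268 0.23202434871970637
0.006 0.014 spline yaw mod90 47.30742532925276 0.24562653605657755
```

View pics/rec.png

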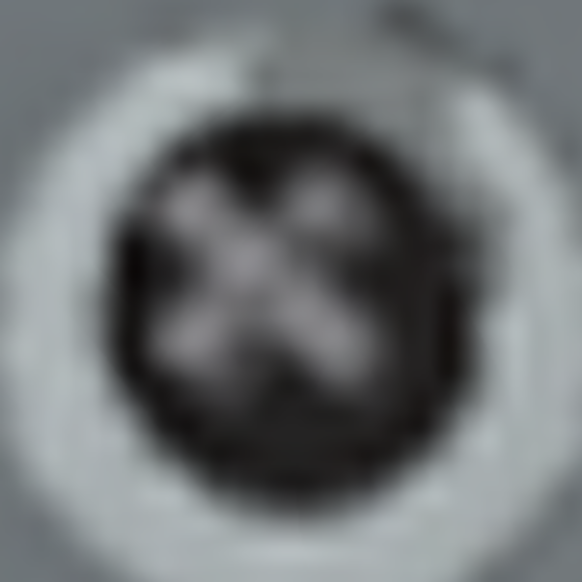

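```bash
python3 - <<'E'
from h import *
from scipy.optimize import least_squares
im=cv2.imread("pics/t2.png");g=im.mean(2)
# collar rim: dark->bright edge along rays, plane z=.074
c=np.array([.6424,.0680]);P=[]
for a in np.radians(np.arange(0,360,6)):
    rr=np.arange(.012,.028,.0002);X=np.c_[c[0]+rr*np.cos(a),c[1]+rr*np.sin(a),np.full(len(rr),.074)]
    uv=proj(X).astype(np.float32);v=cv2.remap(g.astype(np.float32),uv[None,:,0],uv[None,:,1],cv2.INTER_LINEAR)[0]
    k=np.argmax(np.gradient(v))
    P.append([*X[k,:2],np.gradient(v)[k]])
P=np.array(P)
f=least_squares(lambda q:np.hypot(P[:,0]-q[0],P[:,1]-q[1])-q[2],[*c,.019],loss="soft_l1",f_scale=.0005)
print("collar",f.x)
sc=arm.get_image("scene");u,v=proj([.642,.068,.095],"scene")[0].astype(int);print(u,v)
A=cv2.resize(sc[v-25:v+25,u-30:u+30],None,fx=9,fy=9,interpolation=cv2.INTER_CUBIC)
cv2.imwrite("pics/sc1.png",A);print("crop org",u-30,v-25, proj([[.6424,.0690,.1],[.6424,.069,.074]],"scene"))
E
```

```text
collar [0.6425 0.0689 0.0189]
368 229
crop org 338 204 [[369.034  227.8803]
 [368.7521 234.7355]]
```

View pics/sc1.png

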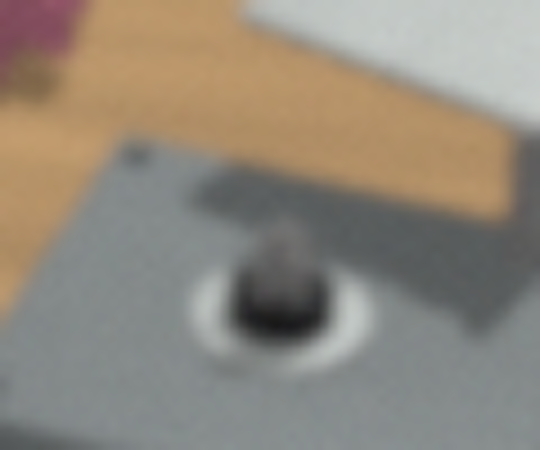

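Call:
jog_arm([
  {"xyz":[-0.01,0,0.8],"twist":[0,0,0],"grip":0.0},
  {"xyz":[-0.01,0,1.6],"twist":[0,0,0],"grip":0.0},
  {"xyz":[-0.01,0,2.4],"twist":[0,0,0],"grip":0.0},
  {"xyz":[-0.01,0,2.4],"twist":[0,0,0],"grip":0.0},
  {"xyz":[-0.01,0,2.4],"twist":[0,0,0],"grip":0.0},
])

```text
clock: 7.32
position: [0.5154, -0.1677, 0.1133]
ee_rot: [2.41, 2.013, 0.001]
force: [0.1, -0.4, 0.7]
width: 0.503
```

The collar fits a circle of radius 18.9 mm (19 expected) at (0.6425,0.0689). The scene view puts the spindle tip at (369.6,227.9) against a projected (369.0,227.9), so the two agree. Now the wheel grasp.

Call:
jog_arm([
  {"xyz":[-0.02,0.01,0.4],"twist":[0,0,0],"grip":0.0},
  {"xyz":[-0.02,0.01,0.8],"twist":[0,0,0],"grip":0.0},
  {"xyz":[-0.02,0.01,0.96],"twist":[0,0,0],"grip":0.0},
  {"xyz":[-0.02,0.01,0.96],"twist":[0,0,0],"grip":0.4},
  {"xyz":[-0.02,0.01,0.96],"twist":[0,0,0],"grip":0.9},
], force=35)

```text
clock: 7.95
position: [0.5157, -0.1691, 0.0554]
ee_rot: [2.409, 2.014, 0.002]
force: [0.7, -0.5, -0.5]
width: 0.334
```

Call:
jog_arm([
  {"xyz":[0,0,0],"twist":[0,0,0],"grip":0.9},
  {"xyz":[0,0,0],"twist":[0,0,0],"grip":0.9},
  {"xyz":[0,0,0],"twist":[0,0,0],"grip":0.9},
])

```text
clock: 8.32
position: [0.5151, -0.169, 0.0547]
ee_rot: [2.41, 2.015, 0.001]
force: [-0.7, -0.4, 5.5]
width: 0.152
```

```bash
python3 -c "
from h import *
go([.6427,.0690,.19],46.5)
im=arm.get_image('top');cv2.imwrite('pics/t3.png',im)"
```

```text
t 8.32 pos [ 0.5151 -0.169   0.0547] xyaw 79.8 F [-0.7268 -0.4     5.4682] w 0.152 q [ 0.356   0.5356 -0.1881  1.9523  0.1551  0.6666 -0.1066]
  xyz [ 4.2799  1.3917 -2.254 ] twist [ 0.0049 -0.0008  3.329 ]
```

Call:
jog_arm([
  {"xyz":[0,0,-0.8],"twist":[0,0,0],"grip":0.9},
  {"xyz":[0,0,-1.6],"twist":[0,0,0],"grip":0.9},
  {"xyz":[0,0,-2.4],"twist":[0,0,0],"grip":0.9},
  {"xyz":[0.4,0.1,-2.85],"twist":[0,0,0.4],"grip":0.9},
  {"xyz":[1.2,0.4,-2.85],"twist":[0,0,1.1],"grip":0.9},
])

```text
clock: 9.0
position: [0.5517, -0.1043, 0.2276]
ee_rot: [2.597, 1.762, 0.003]
force: [0.3, 0.6, -3.3]
width: 0.146
```

```bash
python3 -c "
from h import *
go([.6427,.0690,.225],46.5)"
```

```text
t 9.00 pos [ 0.5517 -0.1043  0.2276] xyaw 68.3 F [ 0.275   0.5553 -3.2842] w 0.146 q [ 0.2434  0.3512 -0.2031  1.7341  0.0817  1.0607 -0.3657]
  xyz [3.2448 0.3413 0.0431] twist [ 0.0235 -0.001   2.1818]
```

Call:
jog_arm([
  {"xyz":[0.8,0.08,0],"twist":[0,0,0.6],"grip":0.9},
  {"xyz":[1.6,0.17,0],"twist":[0,0,1.2],"grip":0.9},
  {"xyz":[2.4,0.25,0],"twist":[0,0,1.8],"grip":0.9},
  {"xyz":[3.2,0.34,0],"twist":[0,0,2.2],"grip":0.9},
  {"xyz":[3.24,0.34,0.0],"twist":[0,0,2.2],"grip":0.9},
])

```text
clock: 9.62
position: [0.6406, 0.0771, 0.2242]
ee_rot: [-2.877, -1.255, -0.0]
force: [0.3, -0.0, -1.5]
width: 0.152
```

Call:
jog_arm([
  {"xyz":[0,0,0],"twist":[0,0,0],"grip":0.9},
  {"xyz":[0,0,0],"twist":[0,0,0],"grip":0.9},
  {"xyz":[0,0,0],"twist":[0,0,0],"grip":0.9},
])

```text
clock: 10.0
position: [0.6402, 0.0701, 0.2253]
ee_rot: [2.884, 1.245, -0.0]
force: [-0.2, -0.2, -2.5]
width: 0.147
```

```bash
python3 - <<'E'
from h import *
go([.6427,.0690,.165],46.5)
o=arm.observe();z0=o["position"][2]-.055
for n in("top","scene"):
    im=arm.get_image(n);cv2.imwrite(f"pics/{n}5.png",im)
    print(n,proj([[.6427,.069,z0],[.6427,.069,z0+.036]],n))
u,v=proj([.6427,.069,.17],"scene")[0].astype(int);print(u,v)
a=cv2.resize(arm.get_image("scene")[v-40:v+50,u-50:u+50],None,fx=4.4,fy=6,interpolation=cv2.INTER_CUBIC)
u2,v2=proj([.6427,.069,.2],"top")[0].astype(int);print(u2,v2)
b=cv2.resize(arm.get_image("top")[v2-30:v2+30,u2-20:u2+20],None,fx=9,fy=9,interpolation=cv2.INTER_CUBIC)
cv2.imwrite("pics/c6.png",np.hstack([a[:540],b[:540]]))
E
```

```text
t 10.00 pos [0.6402 0.0701 0.2253] xyaw 46.7 F [-0.2119 -0.1501 -2.5475] w 0.147 q [-0.0908  0.4835 -0.1529  1.5275  0.0786  1.1367 -1.0154]
  xyz [0.015  0.0425 1.0044] twist [0.0017 0.0022 0.0197]
top [[260.593  150.5241]
 [258.2878 147.0395]]
scene [[369.8107 208.6728]
 [370.2346 198.3603]]
369 208
258 147
```

View pics/c6.png

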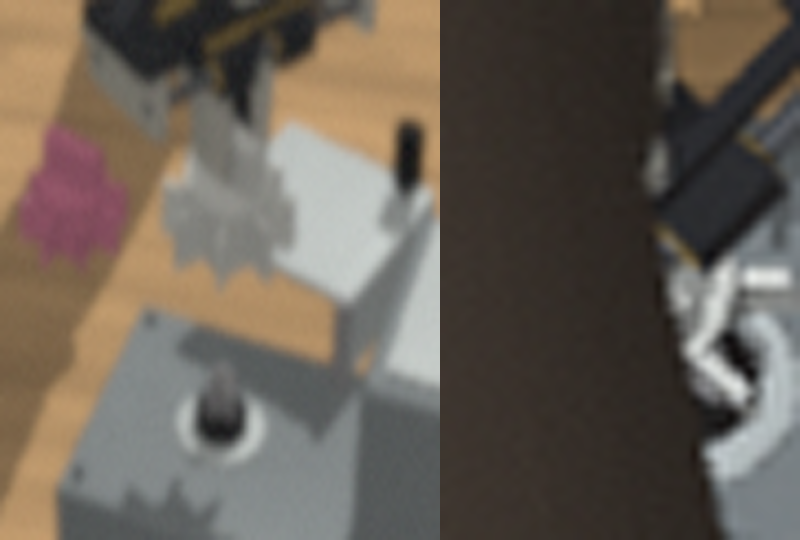

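The scene view shows the wheel upright in the jaws directly above the spindle, with the guard clear behind it. In the top view the arm hides the spindle. I'll trim laterally and lower to just above the tip.

Call:
jog_arm([
  {"xyz":[0.015,0.042,0.3],"twist":[0,0,0],"grip":0.9},
  {"xyz":[0.015,0.042,0.6],"twist":[0,0,0],"grip":0.9},
  {"xyz":[0.015,0.042,0.9],"twist":[0,0,0],"grip":0.9},
  {"xyz":[0.015,0.042,0.9],"twist":[0,0,0],"grip":0.9},
  {"xyz":[0.015,0.042,0.9],"twist":[0,0,0],"grip":0.9},
])

```text
clock: 10.82
position: [0.6431, 0.0707, 0.1712]
ee_rot: [2.883, 1.248, 0.0]
force: [-0.5, -0.7, -2.1]
width: 0.147
```

```bash
python3 -c "
from h import *
go([.6427,.0690,.14],46.5)"
```

```text
t 10.82 pos [0.6431 0.0707 0.1712] xyaw 46.8 F [-0.5315 -0.6631 -2.09  ] w 0.147 q [-0.0917  0.5338 -0.1517  1.5847  0.0898  1.0297 -1.0228]
  xyz [-0.0249  0.0138  0.5207] twist [ 0.0006 -0.0011  0.0303]
```

Call:
jog_arm([
  {"xyz":[-0.022,0.012,0.0],"twist":[0,0,0.03],"grip":0.9},
  {"xyz":[-0.022,0.012,0.1],"twist":[0,0,0.03],"grip":0.9},
  {"xyz":[-0.022,0.012,0.2],"twist":[0,0,0.03],"grip":0.9},
  {"xyz":[-0.022,0.012,0.32],"twist":[0,0,0.03],"grip":0.9},
  {"xyz":[-0.022,0.012,0.32],"twist":[0,0,0.03],"grip":0.9},
])

```text
clock: 11.45
position: [0.6419, 0.069, 0.151]
ee_rot: [-2.886, -1.24, 0.003]
force: [-0.3, -0.3, -2.1]
width: 0.147
```

```bash
python3 -c "
from h import *
go([.6427,.0690,.14],46.5)"
```

```text
t 11.45 pos [0.6419 0.069  0.151 ] xyaw 46.5 F [-0.3278 -0.2902 -2.1246] w 0.147 q [-0.0911  0.5522 -0.1492  1.6078  0.0933  0.9902 -1.029 ]
  xyz [0.009  0.0094 0.1825] twist [-0.0058  0.0075 -0.0001]
```

Call:
jog_arm([
  {"xyz":[0.008,0.008,0.06],"twist":[0,0,0],"grip":0.9},
  {"xyz":[0.008,0.008,0.12],"twist":[0,0,0],"grip":0.9},
  {"xyz":[0.008,0.008,0.18],"twist":[0,0,0],"grip":0.9},
  {"xyz":[0.008,0.008,0.24],"twist":[0,0,0],"grip":0.9},
  {"xyz":[0.008,0.008,0.28],"twist":[0,0,0],"grip":0.9},
])

```text
clock: 12.08
position: [0.6431, 0.0691, 0.1348]
ee_rot: [-2.886, -1.24, 0.0]
force: [-0.7, 0.4, -1.5]
width: 0.152
```

```bash
python3 -c "
from h import *
go([.6427,.0690,.12],46.5);print(arm.observe()['ft_torque'])"
```

```text
t 12.07 pos [0.6431 0.0691 0.1348] xyaw 46.5 F [-0.6787  0.368  -1.5209] w 0.152 q [-0.0919  0.5695 -0.1479  1.6217  0.0973  0.9579 -1.0321]
  xyz [-0.0057 -0.0035  0.2474] twist [-0.001   0.0012 -0.0002]
[0.1219 0.1212 0.0067]
```

Meshed: the wheel's underside is 12 mm below the spline tops with no resistance. Now I'll press it home.

Call:
jog_arm([
  {"xyz":[0,0,0.06],"twist":[0,0,0],"grip":0.9},
  {"xyz":[0,0,0.12],"twist":[0,0,0],"grip":0.9},
  {"xyz":[0,0,0.18],"twist":[0,0,0],"grip":0.9},
  {"xyz":[0,0,0.23],"twist":[0,0,0],"grip":0.9},
  {"xyz":[0,0,0.25],"twist":[0,0,0],"grip":0.9},
], force=45)

```text
clock: 12.7
position: [0.6433, 0.0692, 0.1207]
ee_rot: [2.886, 1.24, 0.001]
force: [-4.7, 0.3, 13.8]
width: 0.144
```

```bash
python3 -c "
from h import *
go([.6427,.0690,.12],46.5);print(arm.observe()['ft_torque'])"
```

```text
t 12.70 pos [0.6433 0.0692 0.1207] xyaw 46.5 F [-4.6709  0.307  13.7646] w 0.144 q [-0.0928  0.5844 -0.1468  1.6347  0.1008  0.9295 -1.0352]
  xyz [-0.0096 -0.0043  0.0121] twist [ 0.0013 -0.0023 -0.0002]
[-0.0423  1.0759  0.0201]
```

Call:
jog_arm([
  {"xyz":[-0.005,0,0.02],"twist":[0,0,0],"grip":0.9},
  {"xyz":[-0.005,0,0.02],"twist":[0,0,0],"grip":0.9},
  {"xyz":[-0.005,0,0.02],"twist":[0,0,0],"grip":0.9},
  {"xyz":[-0.005,0,0.02],"twist":[0,0,0],"grip":0.9},
])

```text
clock: 13.2
position: [0.6433, 0.0693, 0.1207]
ee_rot: [2.886, 1.24, 0.002]
force: [-5.8, -0.6, 15.3]
width: 0.152
```

```bash
python3 - <<'E'
from h import *
go([.6427,.0690,.12],46.5)
s=arm.get_image("scene");t=arm.get_image("top");go([.6427,.0690,.12],46.5)
a=cv2.resize(s[160:280,180:480],None,fx=2.6,fy=2.6,interpolation=cv2.INTER_CUBIC)[:, :780]
b=cv2.resize(t[90:280,130:450],(780,280),interpolation=cv2.INTER_AREA)
cv2.imwrite("pics/fin.png",np.vstack([a,b]))
E
```

```text
t 13.20 pos [0.6433 0.0693 0.1207] xyaw 46.5 F [-5.8244 -0.6051 15.284 ] w 0.152 q [-0.0926  0.5839 -0.1471  1.6356  0.101   0.928  -1.0352]
  xyz [-0.01   -0.0039  0.0113] twist [ 0.004  -0.0073  0.0006]
t 13.30 pos [0.6433 0.0693 0.1207] xyaw 46.5 F [-6.2452 -0.3929 15.4897] w 0.148 q [-0.0926  0.5839 -0.147   1.6356  0.1009  0.928  -1.0352]
  xyz [-0.0097 -0.0042  0.0118] twist [ 0.0041 -0.0073  0.0003]
```

View pics/fin.png

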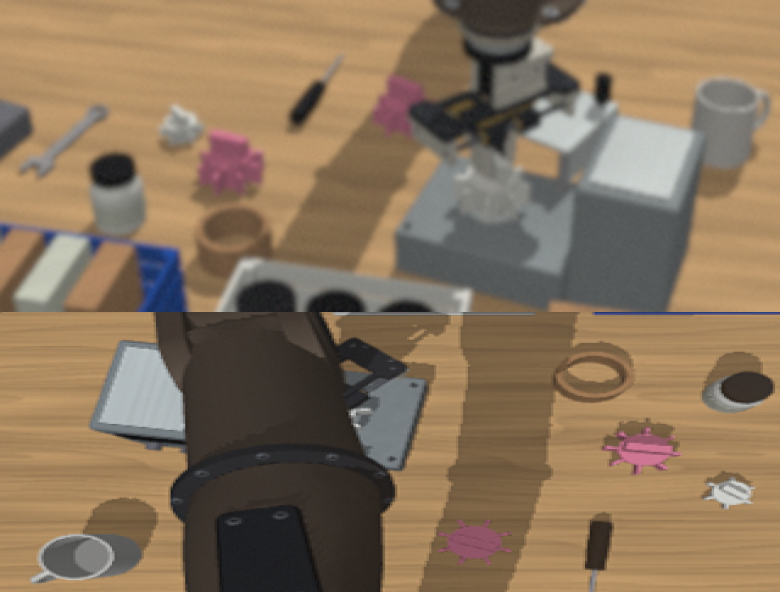

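The wheel sits low on the deck, held by the gripper. The guard is open behind it and the other things are where they were. TCP z stayed at 0.1207 when pressed further, so the wheel is at its stop.

```bash
python3 -c "
from cell import arm
arm.sign_off();print(arm.observe()['clock'])"
```

```text
the job is handed in; nothing more can be done
the job is handed in; nothing more can be done
```

The job is handed in: the guard is open, and the larger white wheel is meshed on the spindle and held pressed fully home. It took about 13.3 s of the 59 s allowed.

- **Guard:** I gripped its knob and swung it to about 104°, then let go. The last pictures show it open and clear of the wheel. That angle comes from the path the arm took, not from a separate measurement.
- **Wheel:** I gripped it by its bar, turned it to 46.5° to match the measured splines, and lowered it over the spindle. It slid past the spline tops without resistance.
- **Pressed home:** The tool stopped at z = 0.1207 m, which is where a fully home wheel should put it. Commanding it about 1 mm further raised the force from 13.8 to 15.3 N without moving it, so the collar is on its stop.
- **Bystanders:** The mug, jar, tape, spare, driver, spanner and pink wheels look undisturbed in the last picture. I checked this by eye only.

**Disagreements:**
- My first spindle estimate, from the deck corners, was about 3 mm off. I used the collar fit and the second camera view instead, and those two agreed.
- A side force of about 6 N remained on the tool while pressing.

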